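# Tip the ball lens from its lidded scoop tin

### The job

A glass ball lens lies in the small scoop-shaped tin whose loose sliding lid has an upright fin behind an upright bridge. Carry the tin to the square lined tray with its lid squeezed fully shut all the way, and right beside the tray slide the lid back and tip the lens gently into the tray from low over it, without touching the lens. Then leave the tin standing upright on the bench right beside the tray.

Things in the scene. Friction and masses are not known exactly. Their poses are not given: they have to be found in the camera images.
- tin: Loose cream scoop tin, 110 mm long (x, nose at +x), 50 wide, walls 34 high, about 0.25 kg plus lid. Origin: centre of its underside, z up. Inside, an 18 degree ramp rises over the front 45 mm to the nose lip (x 55, z 18 mm): level, the lens stays in; nose tipped down about 40 degrees, it rolls out. A fixed bridge plate, 8 mm thick in x, 32 wide, stands above the lid at x = 15, top at z = 68 mm.
- lid_fin (a point): Point on the lid's upright fin (8 mm thick along tin x, 32 wide): fin centre, 55 mm above the tin's underside, 13 mm below the fin's top. The flat aluminium lid's top is at 30 mm. Shut, it is at tin x = -27 mm. Squeezing fin and bridge together from outside, along x (50 mm over both when shut, 34 mm clear between), pushes the lid shut and holds tin and lid.
- lid (a joint): Slide of the lid (0.12 kg) along tin -x, m: 0 shut, 0.05 at its rear stop; starts slightly ajar; the lens gets out only above about 0.04. Friction about 0.15 N: loose, it slides when the tin leans 8 degrees, shutting if the nose dips. Gripped by its fin it draws back while the tin stays on the bench; at the stop the tin can be lifted by the fin, and nose-down the tin's weight keeps it open.
- lens: Centre of the clear glass ball lens, 20 mm in diameter, 12 g, lying loose on the tin's 3 mm floor, under the lid.
- tray_floor (a point): Centre of the lining's top in the square steel tray fixed to the bench: outside 140 by 140 mm, 30 mm high, walls 5 mm, black rubber lining whose top is 9 mm above the bench. x and y run along the walls, z up.
Not all that is in view belongs to the job. Leave any brown or purple look-alike of the tin alone.

How it is judged (in metres and radians):
On the way, in this order (a step that is already met when the one before it is completed fails the run):
1. the tin is lifted off the bench with its lid shut (height (world z) of tin above 0.02 m and value of joint lid below 0.004 m), for 0.2 s.
2. the tin is beside the tray (centres within 0.26 m), lid still shut, lens inside (horizontal distance between tin and tray_floor below 0.26 m and value of joint lid below 0.004 m and distance between tin and lens below 0.07 m), for 0.1 s.
3. the lid is slid back at least 35 mm beside the tray (value of joint lid above 0.035 m and horizontal distance between tin and tray_floor below 0.26 m), for 0.1 s.
At the end, for the whole second after the job is handed in: The lens lies on the tray's lining, within its walls; the tin stands upright (within 8 degrees) and still, flat on the bench beside the tray (centres within 0.26 m) (x of lens in the frame of tray_floor between -0.066 and 0.066 m and y of lens in the frame of tray_floor between -0.066 and 0.066 m and z of lens in the frame of tray_floor below 0.015 m and height (world z) of tin between -0.006 and 0.006 m and angle between tin's own z axis and vertical below 0.14 rad and linear speed of tin below 0.03 m/s and horizontal distance between tin and tray_floor below 0.26 m); the robot touches nothing.
It fails at once if the lid is open more than 6 mm while the tin is off the bench (more than 12 mm up) and its centre is farther than 0.26 m from the tray's centre (height (world z) of tin above 0.012 m and value of joint lid above 0.006 m and horizontal distance between tin and tray_floor above 0.26 m).
It fails at once if the fingers touch the lens (contact force between the fingers and lens above 0.3 N).
It fails at once if the lens moves faster than 1.7 m/s (dropped from too high) (linear speed of lens above 1.7 m/s).
It also fails if it takes over 59 s, if anything falls off the work surface, if the arm or the gripper's body presses on something with over 40 N, if the wrist force passes 120 N, or if a joint passes its speed limit or range.

### The arm

A 7-joint arm with a two-finger parallel gripper is mounted at the origin on the work surface. World frame = base frame: x ahead of the robot, y to its left, z up, the work surface at z = 0. Lengths are in m, angles in degrees, forces in N, time in s.
With the tool pointing down it reaches from about 0.35 to 0.775 m from the base axis. Payload 3.1 kg.
Tool frame: the origin (TCP) lies on the centre line of the jaws, within the pads' length; the fingertips stand 17 mm ahead of it and the grasp point (between the pads) lies 2 mm behind it (robot.tip_reach is the distance from the TCP to the fingertips, in m); z points along the fingers, y is the direction in which the jaws open and shut (so a half turn about z gives the same grasp; the last joint's range is limited). The gripper opens to 85 mm and grips with 20 to 120 N. Pads are 22 mm wide; open, the fingers measure 114 mm over their backs; the gripper's body (76 mm by 85 mm) begins 54 mm behind the grasp point. The pads swing forward as they close: fully open they stand 13 mm farther back than shut.
Start: joints at [71.408, 17.813, 0.802, 86.603, -0.252, 75.585, -1.558], TCP at [0.154, -0.528, 0.248] pointing down, gripper open.
Joint ranges: [-154.91, 154.91], [-16.99, 109.72], [-72.82, 74.43], [7.12, 147.25], [-82.49, 262.49], [11.32, 116.49], [-174.64, 174.64]. Speed limits (degrees/s): [159.86, 159.86, 180, 180, 180, 180, 180].

### API

Orientations are given as [roll, pitch, yaw] about the fixed x, y, z axes, in that order (R = Rz(yaw) Ry(pitch) Rx(roll)).
In Python, from station import robot, fingers, vision, workorder, recognise gives the robot as it stands. Calls block until the motion is done:
- robot.move_to(position, orientation): joint-space move of the TCP to a pose.
- robot.line_to(position, orientation=None, velocity=0.15, f_stop=None): straight line of the TCP; orientation=None keeps the orientation; velocity is the mean speed in m/s. With f_stop (N) it stops when the force on the tool has changed by that much, and returns True; else False.
- robot.move_j(angles): joint-space move.
- fingers.gripper_to(opening, force=None): opening from 0.0 (shut) to 1.0 (fully open); force is the grip in N (None keeps the last); returns when the fingers have stopped.
- robot.pause(seconds).
- robot.inverse_kinematics(position, orientation): joint angles nearest the present ones, or None.
- vision.grab_frame(name): name is "scene" or "top" or "wrist"; returns the picture (400x640x3 uint8, red, green, blue); there is no depth.
- vision.calibration(name): a dict with "mtx" (3x3 intrinsics, pixels), "extrinsics" (4x4, takes a point from world to camera coordinates); the wrist camera has in their place "T_tool_cam" (4x4, takes a point from camera to tool coordinates, whose origin is the TCP and whose axes are the flange's). Camera axes: x right, y up, looking along -z (the intrinsics and any distortion apply to the point x, -y, -z); pixel columns grow to the right and rows downward; lengths in m; the calibration is good to about 2 mm. A picture is of the moment at which its call begins: read the wrist's pose just before it. calibration takes no time and is no camera call.
A pose or a line that the arm cannot do raises robot.PlanningError and nothing moves.
- workorder.close_job(): hands the job in, once; it reports no verdict.
Trained networks look in the newest picture that a camera, given by its name, has taken for a name from the list of things; names that differ only in an ending like _2 or _b are one class to them, and where a whole thing is asked for, a point or a joint stands for the part that bears it (a point fixed in the world has none). Each returns a list of dicts, best first, with "p" (0 to 1); they miss things now and then, are a little off and sometimes report something else, mostly with a low value. They report only what shows in the picture. A call takes as long as a camera call. They do not tell look-alikes from the thing itself.
- recognise(label, camera): "rect" ([centre column, centre row, width, height] in pixels, round what is visible of it).
Readings, each from a call of its own:
- robot.current_time_s(): time.
- robot.current_joint_positions(): joint angles.
- robot.current_dq(): joint speeds.
- robot.current_joint_torque(): joint torques, N m.
- robot.current_tool_pos(): TCP position.
- robot.current_eef_rot(): TCP orientation.
- robot.current_contact_force(): force on the tool from outside, world axes, zero at the start.
- robot.current_torque(): the same for the moment, N m.
- robot.current_finger_gap(): opening from 0.0 (shut) to 1.0 (fully open).
Only numpy, scipy, OpenCV 4.12 (cv2) and the standard library are available. Lean on these libraries where they do the work, as an engineer would, in place of code of your own. Each camera call takes 0.05 s, during which the arm holds its last target. There are 200 camera calls.

## Working session

There is one attempt and no reset: what is moved stays moved. The work goes in short steps, each a Python script; the robot and the scene stay as the last script left them, time stands still between calls to the robot, and variables do not carry over. Pictures are saved under pics/ and viewed, about 8 in all and at most 12, crops included, and the job is handed in when it is done.

```bash
ls; mkdir -p pics; python3 - <<'E'
from station import robot, fingers, vision, workorder, recognise
import cv2,numpy as np
for n in ["scene","top"]:
    im=vision.grab_frame(n); cv2.imwrite(f"pics/{n}0.png",im[:,:,::-1])
    c=vision.calibration(n); print(n,np.round(c["mtx"],1).tolist(),np.round(c["extrinsics"],3).tolist(),[k for k in c])
    for l in ["tin","lid_fin","lens","tray_floor"]:
        try: print(l,[(np.round(d["rect"]).tolist(),round(d["p"],2)) for d in recognise(l,n)])
        except Exception as e: print(l,e)
print(vision.calibration("wrist"),robot.current_time_s(),robot.current_eef_rot())
E
```

```text
pics
scene [[448.8, 0.0, 323.2], [0.0, 448.8, 199.3], [0.0, 0.0, 1.0]] [[0.478, 0.879, -0.006, -0.215], [-0.68, 0.374, 0.631, 0.315], [0.557, -0.297, 0.776, -1.329], [0.0, 0.0, 0.0, 1.0]] ['mtx', 'extrinsics']
tin [([274.0, 181.0, 52.0, 40.0], 0.88), ([209.0, 204.0, 35.0, 51.0], 0.78), ([180.0, 277.0, 64.0, 42.0], 0.65)]
lid_fin [([208.0, 200.0, 22.0, 34.0], 0.97), ([275.0, 181.0, 44.0, 26.0], 0.97), ([181.0, 273.0, 50.0, 29.0], 0.76), ([247.0, 248.0, 45.0, 36.0], 0.73)]
lens []
tray_floor [([421.0, 191.0, 79.0, 66.0], 0.56)]
top [[421.7, 0.0, 312.8], [0.0, 421.7, 198.4], [0.0, 0.0, 1.0]] [[-0.001, -1.0, -0.0, -0.021], [0.996, -0.001, 0.089, -0.496], [-0.089, -0.0, 0.996, -0.911], [0.0, 0.0, 0.0, 1.0]] ['mtx', 'extrinsics']
tin [([417.0, 268.0, 35.0, 55.0], 0.93), ([342.0, 258.0, 49.0, 24.0], 0.83), ([469.0, 190.0, 56.0, 50.0], 0.58), ([404.0, 195.0, 34.0, 54.0], 0.56)]
lid_fin [([469.0, 192.0, 50.0, 46.0], 0.84), ([404.0, 192.0, 28.0, 54.0], 0.77), ([343.0, 258.0, 52.0, 23.0], 0.74), ([415.0, 269.0, 32.0, 53.0], 0.73)]
lens []
tray_floor [([213.0, 175.0, 80.0, 79.0], 0.9)]
{'mtx': array([[354.9306329 ,   0.        , 322.98014435],
       [  0.        , 354.9306329 , 193.64688773],
       [  0.        ,   0.        ,   1.        ]]), 'T_tool_cam': array([[-9.12954224e-05,  9.50751355e-01,  3.09954599e-01,
         8.04598852e-02],
       [ 9.99999980e-01,  1.42105485e-04, -1.41348320e-04,
        -1.38523688e-04],
       [-1.78433356e-04,  3.09954580e-01, -9.50751348e-01,
        -1.25839754e-01],
       [ 0.00000000e+00,  0.00000000e+00,  0.00000000e+00,
         1.00000000e+00]])} 0.5 [-1.79997253e+02  2.83836036e-03  1.62075355e+01]
```

```bash
python3 - <<'E'
import cv2,numpy as np
t=cv2.imread("pics/top0.png");s=cv2.imread("pics/scene0.png")
a=cv2.resize(t[130:320,140:540],(800,380),interpolation=cv2.INTER_CUBIC)
b=s[130:310,130:490]; b=cv2.resize(b,(440,220),interpolation=cv2.INTER_CUBIC)
o=np.zeros((600,800,3),np.uint8);o[:380]=a;o[380:,:440]=b
cv2.imwrite("pics/c0.png",o)
E
```

```text
(no output)
```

View pics/c0.png

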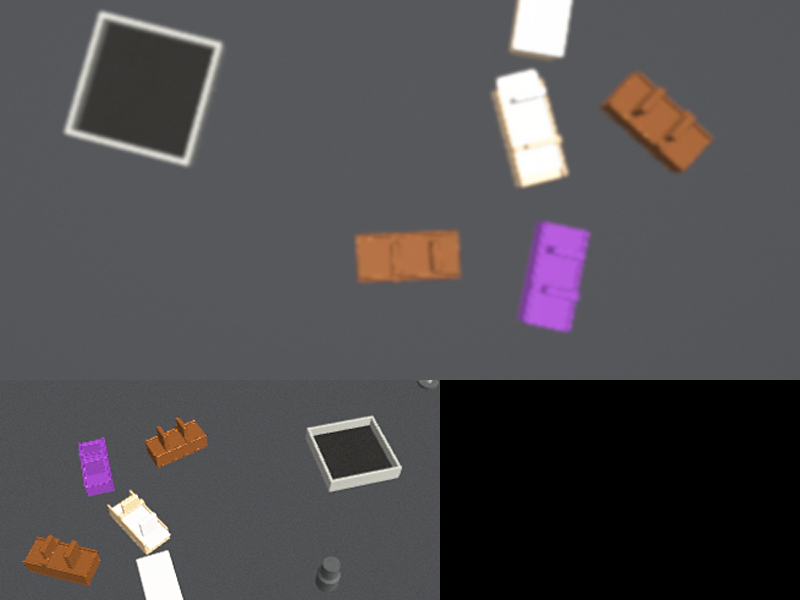

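```bash
cat > h.py <<'E'
from station import robot, fingers, vision, workorder, recognise
import cv2,numpy as np
from scipy.spatial.transform import Rotation as R
def cam(n,tool=None):
    c=vision.calibration(n); K=c["mtx"]
    if n=="wrist":
        T=np.eye(4); p,o=tool; T[:3,:3]=R.from_euler("xyz",o,degrees=True).as_matrix(); T[:3,3]=p
        E=np.linalg.inv(T@c["T_tool_cam"])
    else: E=c["extrinsics"]
    return K,np.array(E)
def proj(P,K,E):
    p=np.atleast_2d(P)@E[:3,:3].T+E[:3,3]; q=np.c_[p[:,0],-p[:,1],-p[:,2]]
    q=q@K.T; return q[:,:2]/q[:,2:]
def ray(uv,K,E,z):
    uv=np.atleast_2d(uv); d=np.c_[uv,np.ones(len(uv))]@np.linalg.inv(K).T
    d=np.c_[d[:,0],-d[:,1],-d[:,2]]@E[:3,:3]; o=-E[:3,:3].T@E[:3,3]
    s=(z-o[2])/d[:,2]; return (o+d*s[:,None])
def tool(): return np.array(robot.current_tool_pos()),np.array(robot.current_eef_rot())
def wristpic(f):
    t=tool(); im=vision.grab_frame("wrist"); cv2.imwrite(f,im[:,:,::-1]); np.savez(f+".npz",p=t[0],o=t[1]); return im,cam("wrist",t)
E
python3 - <<'E'
from h import *
K,E=cam("top")
im=cv2.imread("pics/top0.png")
print("tin",ray([(404,194)],K,E,.03))
# tray outer: corners in crop coords
c=np.array([(101,13),(222,43),(187,165),(66,132)])/2+[140,130]
P=ray(c,K,E,.03);print(P,P.mean(0)); d=P[1]-P[0];print(np.linalg.norm(d),np.degrees(np.arctan2(d[1],d[0])))
t=P.mean(0); tin=ray([(404,194)],K,E,.03)[0]
yaw=robot.current_eef_rot()[2]
print(robot.current_tool_pos())
robot.move_to([tin[0],tin[1],.27],[180,0,0]); print(tool(),robot.current_time_s())
wristpic("pics/w1.png")
E
```

```text
tin [[ 0.50517338 -0.22166749  0.03      ]]
[[0.63387617 0.25011852 0.03      ]
 [0.59998681 0.11527799 0.03      ]
 [0.46478878 0.15187358 0.03      ]
 [0.50111458 0.28519308 0.03      ]] [0.54994158 0.20061579 0.03      ]
0.13903400909556612 -104.10789430015565
[ 0.15349144 -0.52813659  0.24826945]
(array([ 0.50441171, -0.22340922,  0.26986502]), array([ 1.79941247e+02,  4.01206398e-02, -1.52289901e-01])) 2.2083
```

View pics/w1.png

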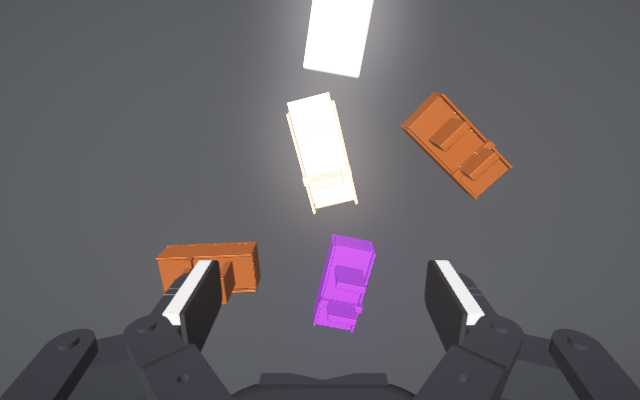

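```bash
python3 - <<'E'
import cv2,numpy as np
w=cv2.imread("pics/w1.png");s=cv2.imread("pics/scene0.png")
def enh(c,f):
    c=cv2.resize(c,None,fx=f,fy=f,interpolation=cv2.INTER_CUBIC)
    return (255*(c/255.)**4).astype(np.uint8)
a=enh(w[85:220,275:370],4.4)[:594]
b=enh(s[170:240,165:255],4.2)
d=cv2.resize(s[170:300,165:245],None,fx=2.3,fy=2.3)
o=np.zeros((600,800,3),np.uint8);o[:a.shape[0],:a.shape[1]]=a;o[:b.shape[0],420:420+b.shape[1]]=b[:,:380];o[300:300+d.shape[0],420:420+d.shape[1]]=d
cv2.imwrite("pics/c1.png",o)
E
```

```text
(no output)
```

View pics/c1.png

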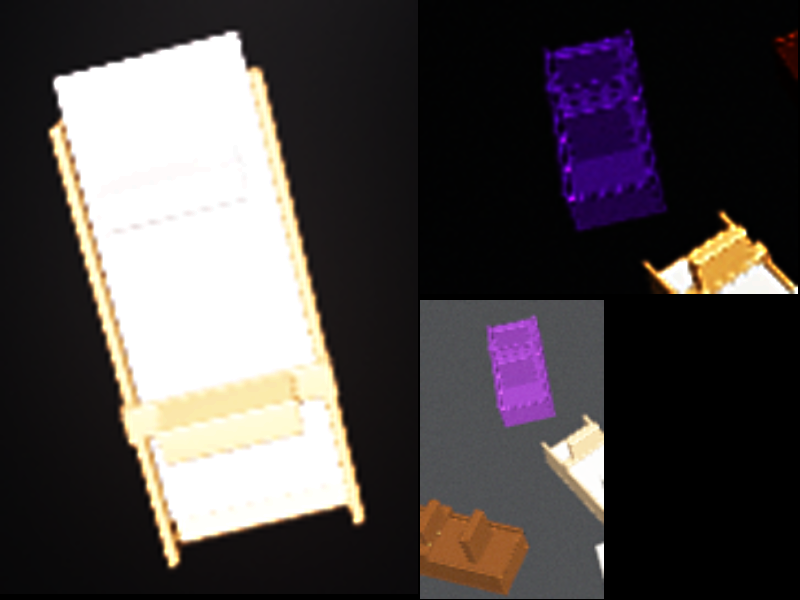

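```bash
python3 - <<'E'
from h import *
d=np.load("pics/w1.png.npz"); K,E=cam("wrist",(d["p"],d["o"]))
c=np.array([(172,565),(358,520),(257,70),(53,127)])/4.4+[275,85]
P=ray(c,K,E,.034); print(np.round(P,4))
m=P.mean(0); x=(P[0]+P[1]-P[2]-P[3])/2; y=(P[0]+P[3]-P[1]-P[2])/2
print("centre",m,"len",np.linalg.norm(x),"wid",np.linalg.norm(y),"yaw",np.degrees(np.arctan2(x[1],x[0])),np.degrees(np.arctan2(y[1],y[0])))
yaw=np.arctan2(x[1],x[0]); Rz=R.from_euler("z",yaw).as_matrix()
def loc(px,z):
    q=ray(np.array(px)/4.4+[275,85],K,E,z); return np.round((q-[m[0],m[1],0])@Rz,4)
print("lid rear edge z30",loc([(57,82),(240,35)],.03)); print("fin base line",loc([(110,232),(245,200)],.03))
print("fin top?",loc([(100,190),(245,160)],.068))
print("bridge lower",loc([(160,405),(300,375),(160,433),(300,405),(165,465),(300,433)],.068))
b=ray([(304,66),(359,77)],K,E,0.0);print("block at z0",b, ray([(304,66),(359,77)],K,E,0.06))
print("cam",-E[:3,:3].T@E[:3,3])
# top camera check on block heights / tin
K2,E2=cam("top"); q=[(140+x/2,130+y/2) for x,y in [(511,50),(563,57)]]
for z in (0,.03,.06,.1): print("blk top",z,ray(q,K2,E2,z)[:,:2].ravel(),ray([(304,66),(359,77)],K,E,z)[:,:2].ravel())
E
```

```text
[[ 0.4441 -0.2134  0.034 ]
 [ 0.4558 -0.2593  0.034 ]
 [ 0.563  -0.2338  0.034 ]
 [ 0.5506 -0.1875  0.034 ]]
centre [ 0.50337263 -0.22349958  0.034     ] len 0.1099810044813231 wid 0.04758212363839971 yaw -166.48812361799236 104.67871355371187
lid rear edge z30 [[-0.0635 -0.0208  0.03  ]
 [-0.0637  0.022   0.03  ]]
fin base line [[-0.0277 -0.0178  0.03  ]
 [-0.0275  0.0146  0.03  ]]
fin top? [[-0.042  -0.0138  0.068 ]
 [-0.0409  0.0169  0.068 ]]
bridge lower [[ 0.0059 -0.0131  0.068 ]
 [ 0.0065  0.0179  0.068 ]
 [ 0.0121 -0.0147  0.068 ]
 [ 0.0131  0.0165  0.068 ]
 [ 0.0194 -0.0154  0.068 ]
 [ 0.0193  0.0151  0.068 ]]
block at z0 [[ 0.59658531 -0.20367101  0.        ]
 [ 0.58546005 -0.26170643  0.        ]] [[ 0.59481122 -0.20662085  0.06      ]
 [ 0.5853731  -0.25585522  0.06      ]]
cam [ 0.5848867  -0.22312272  0.39564879]
blk top 0 [ 0.59770711 -0.21053328  0.58956823 -0.26974551] [ 0.59658531 -0.20367101  0.58546005 -0.26170643]
blk top 0.03 [ 0.59190434 -0.20457781  0.58402221 -0.26192215] [ 0.59569827 -0.20514593  0.58541658 -0.25878082]
blk top 0.06 [ 0.58610157 -0.19862234  0.57847619 -0.25409879] [ 0.59481122 -0.20662085  0.5853731  -0.25585522]
blk top 0.1 [ 0.57836454 -0.19068172  0.57108149 -0.24366764] [ 0.59362849 -0.20858742  0.58531514 -0.25195442]
```

```bash
cat >> h.py <<'E'
def tcp_for(O,yaw,tilt,px,pz,flip):
    """tool pose so the TCP is at tin-frame (px,0,pz); tin origin O, tin yaw, nose-down tilt (deg)"""
    Rt=R.from_euler("z",yaw,degrees=True)*R.from_euler("y",tilt,degrees=True)
    Rtool=Rt*R.from_euler("xyz",[180,0,90+180*flip],degrees=True)
    return np.array(O)+Rt.apply([px,0,pz]),Rtool.as_euler("xyz",degrees=True)
def O_for_lip(lip,yaw,tilt):
    Rt=R.from_euler("z",yaw,degrees=True)*R.from_euler("y",tilt,degrees=True)
    return np.array(lip)-Rt.apply([.055,0,.018])
E
python3 - <<'E'
from h import *
K,E=cam("scene"); print("cyl",ray([(130+330*360/440,130+(600-380)*180/220)],K,E,0))
tray=np.array([.55,.2006,0])
for f in (0,1):
    p,o=tcp_for([.5034,-.2235,0],-166.5,0,-.006,.054,f); print("grasp",f,np.round(robot.inverse_kinematics(p,o),0))
    for yaw in (-104,-14,76,166):
        u=np.array([np.cos(np.radians(yaw)),np.sin(np.radians(yaw)),0]); O=tray-.16*u
        r=[robot.inverse_kinematics(*tcp_for(O,yaw,0,-.006,.054,f)),robot.inverse_kinematics(*tcp_for(O,yaw,0,-.077,.054,f))]
        for t in (0,20,35,45): r.append(robot.inverse_kinematics(*tcp_for(O_for_lip(tray-.03*u+[0,0,.045],yaw,t),yaw,t,-.077,.054,f)))
        print(f,yaw,[None if a is None else np.round(a).astype(int).tolist() for a in r])
E
```

```text
cyl [[ 0.78316815 -0.00749726  0.        ]]
grasp 0 [  24.   29.   -3.  100.    2.   51. -146.]
0 -104 [[-16, 46, -30, 74, 23, 66, -152], [-23, 52, -29, 62, 24, 71, -154], [-15, 45, -31, 73, 23, 68, -151], [-4, 33, -29, 89, 1, 48, -131], [9, 29, -33, 99, -23, 39, -105], [19, 29, -36, 104, -41, 38, -84]]
0 -14 [[2, 27, -45, 114, 25, 50, -70], [2, 23, -51, 120, 25, 48, -79], [4, 24, -47, 112, 22, 53, -68], [9, 35, -47, 94, 10, 75, -53], [6, 43, -40, 79, 2, 91, -46], [4, 50, -36, 69, -3, 103, -44]]
0 76 [[28, 33, -46, 106, 29, 54, 45], [36, 30, -45, 108, 27, 52, 54], [28, 31, -47, 104, 26, 57, 46], [13, 36, -48, 93, 40, 81, 30], [2, 44, -49, 83, 48, 101, 23], [-5, 50, -49, 76, 53, 113, 20]]
0 166 [[13, 61, -62, 65, 52, 80, 125], [9, 67, -62, 49, 55, 86, 133], [13, 59, -62, 65, 50, 82, 125], [17, 46, -62, 87, 62, 65, 108], [16, 38, -62, 102, 77, 58, 88], [14, 35, -62, 111, 90, 60, 72]]
grasp 1 [ 44.  33. -31.  99.  20.  54.  19.]
1 -104 [[-6, 53, -51, 74, 41, 72, 18], [-13, 60, -55, 62, 47, 79, 16], [-6, 51, -51, 73, 39, 74, 19], [9, 39, -50, 89, 20, 50, 35], [14, 31, -40, 99, -16, 38, 69], [9, 27, -22, 105, -50, 42, 103]]
1 -14 [[13, 34, -62, 113, 37, 55, 99], [8, 28, -61, 120, 32, 51, 94], [14, 31, -62, 111, 32, 57, 103], [17, 42, -62, 94, 20, 77, 118], [16, 52, -62, 79, 16, 94, 121], [14, 59, -62, 68, 13, 104, 122]]
1 76 [[10, 26, -21, 106, 12, 50, -121], [16, 24, -19, 109, 10, 48, -112], [10, 24, -21, 105, 11, 53, -120], [-2, 30, -24, 94, 28, 75, -141], [-11, 38, -27, 84, 37, 93, -149], [-17, 44, -25, 76, 41, 104, -151]]
1 166 [[1, 51, -31, 66, 25, 70, -42], [0, 59, -31, 49, 27, 77, -37], [2, 49, -32, 65, 25, 72, -42], [0, 34, -31, 88, 38, 51, -60], [1, 28, -37, 103, 63, 45, -87], [-1, 25, -40, 112, 82, 47, -108]]
```

```bash
python3 - <<'E'
from h import *
T=[.5034,-.2235,0]; yaw=-166.5
fingers.gripper_to(1.0)
p,o=tcp_for(T,yaw,0,-.006,.125,0); robot.move_to(p,o)
p2,o=tcp_for(T,yaw,0,-.006,.054,0)
print(robot.line_to(p2,o,velocity=.08,f_stop=8),tool(),p2)
fingers.gripper_to(0.3,force=50); robot.pause(.2)
print(robot.current_finger_gap(),robot.current_contact_force(),robot.current_time_s())
im=vision.grab_frame("scene");cv2.imwrite("pics/s2.png",im[:,:,::-1])
im,_=wristpic("pics/w2.png")
o=np.zeros((600,640,3),np.uint8);o[:400]=im[:,:,::-1];s=cv2.imread("pics/s2.png")[160:260,150:310];o[400:]=np.hstack([cv2.resize(s,(320,200)),np.zeros((200,320,3),np.uint8)])
cv2.imwrite("pics/c2.png",o)
E
```

```text
False (array([ 0.50980794, -0.22229082,  0.05456493]), array([-1.79936092e+02, -4.30295358e-02, -7.64984260e+01])) [ 0.50923422 -0.22209933  0.054     ]
0.5671133376551554 [-3.10929312 -0.11369588  5.62159726] 5.325
```

View pics/c2.png

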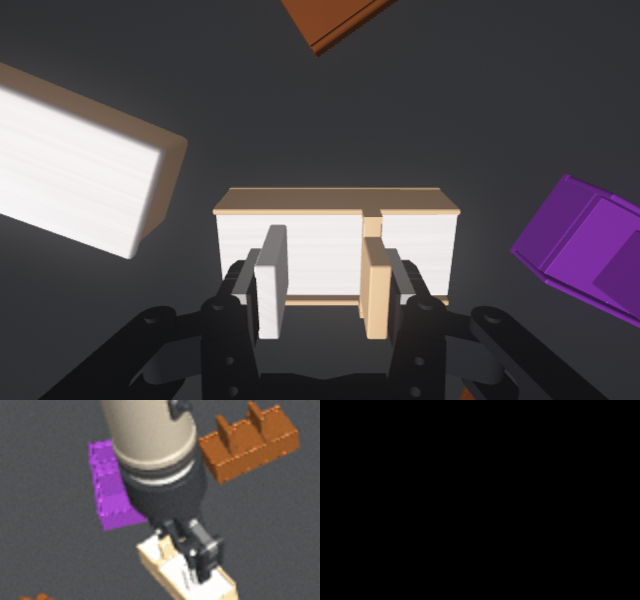

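```bash
python3 - <<'E'
from h import *
q=tool(); o0=tcp_for([0,0,0],-166.5,0,0,0,0)[1]
robot.line_to(q[0]+[0,0,.06],o0,velocity=.06); robot.pause(.3)
print(robot.current_finger_gap(),robot.current_contact_force(),robot.current_time_s())
dz=float(q[0][2])-.0 
tray=np.array([.55,.2006,0]);yaw=-14.
u=np.array([np.cos(np.radians(yaw)),np.sin(np.radians(yaw)),0]); O=tray-.165*u
print("O",O)
for pos,y in [((.47,-.05),-90),(O[:2]+[0,0],yaw)]:
    p,o=tcp_for([pos[0],pos[1],.06],y,0,-.006,dz,0)
    print(robot.line_to(p,o,velocity=.12),robot.current_joint_positions(),robot.current_time_s())
robot.pause(.3)
print(robot.current_finger_gap(),tool())
im=vision.grab_frame("scene");a=im[100:300,200:520]
w,_=wristpic("pics/w3.png")
o=np.vstack([w,np.hstack([a,vision.grab_frame("top")[90:290,100:420]])]);cv2.imwrite("pics/c3.png",o[:,:,::-1])
E
```

```text
0.569600661263045 [-0.67431042  0.45864354 -3.75487355] 6.8917
O [0.38990121 0.24051711 0.        ]
False [ 22.37671266  17.66477464 -22.96991046 108.56477249   8.30979177
  55.36598337 -94.44336736] 8.5667
False [  3.14544118  19.85260892 -45.44424865 110.60012462  16.9214832
  56.3766565  -64.16304827] 11.2083
0.5691437219797785 (array([0.38414909, 0.24187183, 0.11504649]), array([1.79995797e+02, 5.84432622e-04, 7.59859292e+01]))
```

View pics/c3.png

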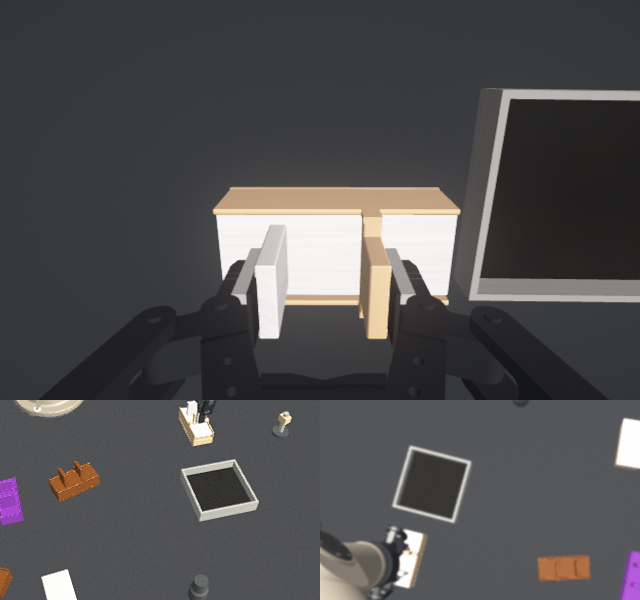

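```bash
python3 - <<'E'
from h import *
d=np.load("pics/w3.png.npz"); K,E=cam("wrist",(d["p"],d["o"]))
tray=np.array([.55,.2006,0]);Rz=R.from_euler("z",-14,degrees=True)
# expected rim outer corners -> pixels
print(proj(tray+Rz.apply([[-.07,.07,.03],[-.07,-.07,.03],[-.07,.07,0],[-.065,.065,.03],[-.065,-.065,.03],[-.065,-.065,.009]]),K,E))
w=cv2.imread("pics/w3.png");o=cv2.resize(w[70:330,440:640],None,fx=2.3,fy=2.3,interpolation=cv2.INTER_CUBIC);o=(255*(o/255.)**.6).astype(np.uint8)
cv2.imwrite("pics/c4.png",o)
E
```

```text
[[497.66730441  96.25928856]
 [466.98799082 304.577542  ]
 [476.18624695  93.9885616 ]
 [504.99602619 105.21641807]
 [475.12395058 298.40408895]
 [463.67091372 281.81354741]]
```

View pics/c4.png

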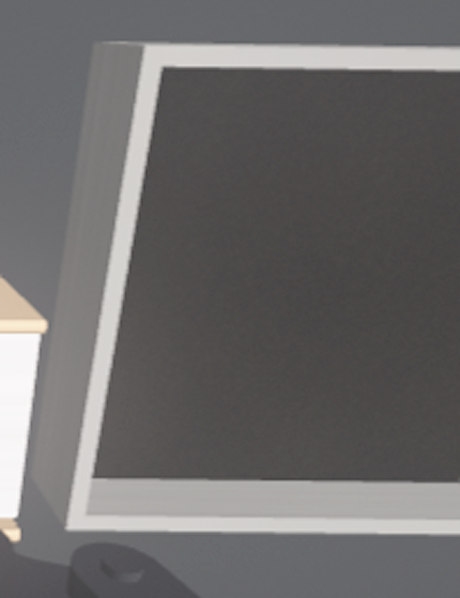

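```bash
python3 - <<'E'
from h import *
d=np.load("pics/w3.png.npz"); K,E=cam("wrist",(d["p"],d["o"]))
P=ray([(503,89.6),(469.1,299.6)],K,E,.03); e=P[0]-P[1]; print(P,np.linalg.norm(e),np.degrees(np.arctan2(e[1],e[0]))-90)
a=np.degrees(np.arctan2(e[1],e[0]))-90; u=R.from_euler("z",a,degrees=True).apply([1,0,0]); tray=P.mean(0)+.07*u; print("tray",tray)
yaw=-14.
q=tool(); print(robot.line_to(q[0]-[0,0,.0615],velocity=.04,f_stop=3)); robot.pause(.2)
q=tool(); print(q[0],robot.current_contact_force())
fingers.gripper_to(0.8); robot.pause(.2)
ux=np.array([np.cos(np.radians(yaw)),np.sin(np.radians(yaw)),0])
robot.line_to(q[0]+[0,0,.07],velocity=.15)
fingers.gripper_to(0.3)
robot.line_to(q[0]+[0,0,.07]-.021*ux,velocity=.15)
robot.pause(.1); w,_=wristpic("pics/w5.png"); print(robot.current_time_s(),robot.current_finger_gap(),tool())
E
```

```text
[[0.50231046 0.28841275 0.03      ]
 [0.46704846 0.15330067 0.03      ]] 0.139637688473115 -14.626978332635147
tray [0.55241079 0.20317996 0.03      ]
True
[0.38412231 0.24181952 0.05490813] [ 1.13433212 -0.09322192  6.74977863]
15.3417 0.3014198867789368 (array([0.36445837, 0.24672202, 0.12500799]), array([-179.82244312,    0.19953228,   75.9572212 ]))
```

View pics/w5.png

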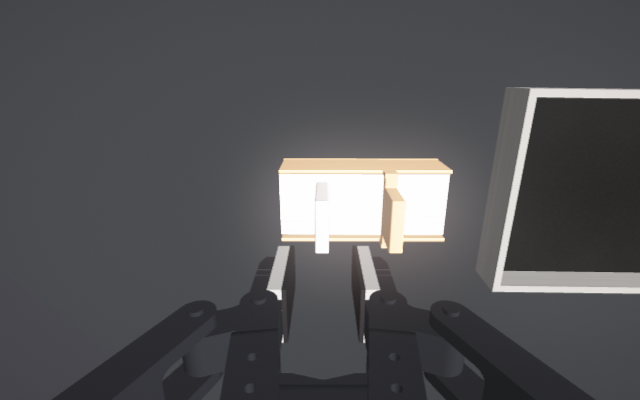

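```bash
python3 - <<'E'
from h import *
q=tool(); ux=np.array([np.cos(np.radians(-14)),np.sin(np.radians(-14)),0])
o=tcp_for([0,0,0],-14,0,0,0,0)[1]
t=np.array([q[0][0],q[0][1],.057])
s=robot.line_to(t,o,velocity=.08,f_stop=6); print(s,tool()[0])
if not s:
    fingers.gripper_to(0.0,force=90); print(robot.current_finger_gap(),robot.current_contact_force())
    b=tool()[0]; print(robot.line_to(b-.051*ux,velocity=.05),robot.current_contact_force(),tool()[0])
w,_=wristpic("pics/w6.png"); s=vision.grab_frame("scene")[80:280,250:570]; print(robot.current_time_s())
cv2.imwrite("pics/c6.png",np.vstack([w,np.hstack([s,s*0])])[:,:,::-1])
E
```

```text
False [0.36483932 0.24709215 0.05740482]
0.07760536999993477 [-1.37282466  0.01314547  5.70009769]
False [ 1.70090922 -0.68056163  2.30753882] [0.31568677 0.25936562 0.0576883 ]
17.9083
```

View pics/c6.png

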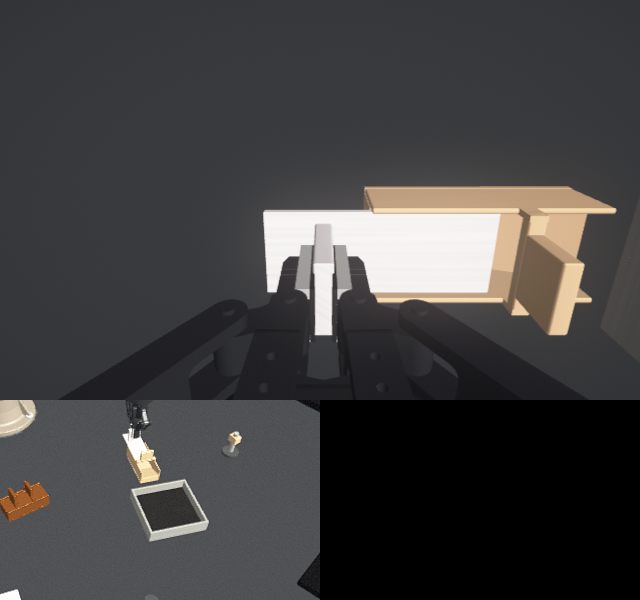

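```bash
cat > pour.py <<'E'
from h import *
tray=np.array([.5524,.2032,0]); yaw=-14.3; PZ=.0577; PX=-.077
u=np.array([np.cos(np.radians(yaw)),np.sin(np.radians(yaw)),0])
def pose(tilt,zl,xl=-.03): return tcp_for(O_for_lip(tray+xl*u+[0,0,zl],yaw,tilt),yaw,tilt,PX,PZ,0)
E
python3 - <<'E'
from pour import *
tl=[(0,.080),(5,.074),(10,.068),(15,.062),(20,.058),(25,.055),(30,.052),(35,.05),(40,.05),(45,.05),(48,.05)]
for t,z in tl: assert robot.inverse_kinematics(*pose(t,z)) is not None,t
fingers.gripper_to(0.0,force=115)
q=tool(); robot.line_to(q[0]-.001*u+[0,0,.003],velocity=.02); robot.line_to(q[0]-.001*u+[0,0,.062],velocity=.08)
w,_=wristpic("pics/w7.png"); print(robot.current_contact_force(),robot.current_finger_gap())
for t,z in tl:
    robot.line_to(*pose(t,z),velocity=.10 if t==0 else .04)
    if t==0: w0,_=wristpic("pics/w7b.png")
robot.pause(.4)
s=vision.grab_frame("scene")[80:280,250:570]; tp=vision.grab_frame("top")[80:280,100:420]
w2,_=wristpic("pics/w8.png"); print(robot.current_time_s(),robot.current_contact_force(),robot.current_finger_gap())
cv2.imwrite("pics/c7.png",np.vstack([np.hstack([cv2.resize(w0,(320,200)),cv2.resize(w2,(320,200))]),np.hstack([s,tp])])[:,:,::-1])
E
```

```text
[-0.34045661 -1.18070593 -5.19928179] 0.06885341928972964
24.7417 [-0.54203028  0.80091339 -4.00715812] 0.06959658365625247
```

View pics/c7.png

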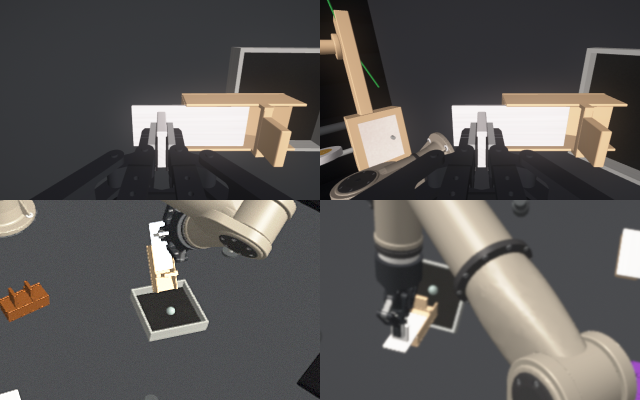

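```bash
python3 - <<'E'
from pour import *
for t,z,x in [(40,.055,-.035),(30,.062,-.045),(20,.07,-.05),(10,.078,-.055),(0,.082,-.06)]: robot.line_to(*pose(t,z,x),velocity=.08)
p,o=tcp_for(tray-.165*u+[0,0,.05],yaw,0,PX,PZ,0); robot.line_to(p,o,velocity=.1); robot.pause(.2)
f0=np.array(robot.current_contact_force())
s=robot.line_to(p-[0,0,.052],o,velocity=.04,f_stop=3.0); robot.pause(.2)
print(s,tool()[0],f0,robot.current_contact_force())
fingers.gripper_to(0.25); robot.pause(.2)
robot.line_to(tool()[0]+[0,0,.09],velocity=.08); robot.pause(.2)
w,_=wristpic("pics/w9.png"); s=vision.grab_frame("scene")[80:280,250:570]
print([(np.round(d["rect"]).tolist(),round(d["p"],2)) for d in recognise("lens","scene")])
print(robot.current_time_s(),robot.current_contact_force())
cv2.imwrite("pics/c9.png",np.vstack([w,np.hstack([s,vision.grab_frame("top")[80:280,100:420]])])[:,:,::-1])
E
```

```text
True [0.31801545 0.2627141  0.05773423] [ 0.2967631  -0.59590812 -4.69598343] [ 0.17843016 -1.07592569  5.21863088]
[([420.0, 190.0, 77.0, 62.0], 0.4)]
31.3333 [-0.19126696  0.35969491  0.19459102]
```

View pics/c9.png

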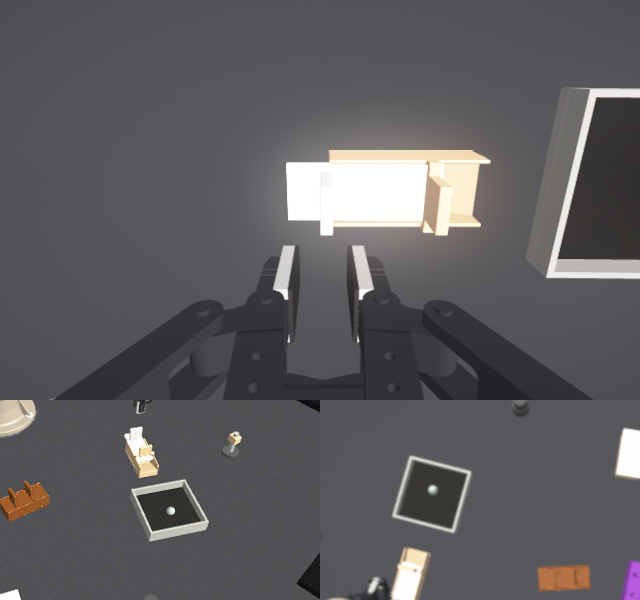

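```bash
python3 - <<'E'
from h import *
K,E=cam("top"); print(ray([(100+433-320,80+490-400)],K,E,.019))
workorder.close_job(); print(robot.current_time_s())
E
```

```text
[[0.5603965  0.20123085 0.019     ]]
the job is handed in; nothing more can be done
the job is handed in; nothing more can be done
```

The job is handed in, at about 31 s of the 59 s allowed; no verdict is reported. I squeezed the cream tin's lid shut and carried it to the tray. There I slid the lid back about 50 mm by its fin and tipped the lens in from low over the tray. I then set the tin down about 0.165 m from the tray's centre.

**Last checks:**
- **Lens:** it lies in the tray at about (0.560, 0.201), within 10 mm of the tray centre. It was in about the same place in the pictures before and after the tin was set down.
- **Tin:** the last pictures show it upright on the bench beside the tray, with the lid still drawn back.
- **Gripper:** it was open and 90 mm above the point of release, with tool force readings near zero.

**What disagreed:**
- The tray's position from the top and wrist cameras differed by about 3 mm; I used the wrist value.
- The squeezed grip read about 48 mm instead of the nominal 50 mm, although the pictures showed the lid flush and shut.
- The network searching for the lens in the last scene picture boxed the tray instead, so I read the lens position from the top picture by eye.

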